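# Set a rotary table to zero against its backlash and clamp it

### The job

The rotary table that holds the tin for engraving has been wound too far: bring it back to zero. Wind its handwheel anticlockwise until the zero line has gone about a quarter turn past the pointer, then come back clockwise and stop with the line on the pointer, so that the play in the worm is taken up. Then, without shifting that setting, swing the clamp lever clockwise until it is firmly nipped but not over-tightened (about 16 N of push at its knob), let go and leave everything else as it is.

Things in the scene. Friction and masses are not known exactly. Their poses are not given: they have to be found in the camera images.
- fixture: engraving fixture, fixed to the bench: base plate 200 x 390 x 15 mm with an upright rotary table (grey cast housing 130 x 75 mm, top 150 mm high), a tin of 85 mm diameter between table and tailstock, and a stylus post 165 mm high. Origin on the bench below the housing; x across it, y along the table's axis to the tin, z up. On the housing's top: handwheel on the -x side, clamp lever on the +x side
- wheel_axis (a point): on the handwheel's upright axis, at its flat top (176 mm high). Steel disc of 100 mm diameter, 12 mm thick, graduated every 10 degrees. Clockwise (from above) drives the table forward, 10 degrees a turn; anticlockwise back. It takes 5 to 6 N at the crank handle to drive the table, almost none across the worm's play of about 35 degrees of wheel. It stays where it is left
- pointer (a point): tip of the fixed steel pointer, level with the wheel's top and 3 mm outside its rim, on the -y side of the wheel: from wheel_axis the pointer lies along the fixture's -y
- zero_line (a point): outer end of the wheel's zero line, on top of the rim 50 mm from the axis: the one long, broad black line (21 x 3 mm) among short thin graduations; turns with the wheel. At the start it stands 30 to 245 degrees clockwise of the pointer, seen from above
- crank_handle (a point): centre of the crank handle: upright aluminium grip, 15 mm in diameter, 48 mm tall (176 to 224 mm high), on the wheel 36 mm from its axis, 90 degrees clockwise (from above) of the zero line. It spins freely on its stud, so the hand need not turn with it
- table_line (a point): zero line on the rim of the rotary table, 55 mm from its axis, on the fixture's +x side. At zero it is level with the table's axis, 90 mm above the bench; wound forward it sinks, wound back it rises, 1.5 mm for each radian that the handwheel drives
- lever_pivot (a point): on the upright axis of the clamp lever, at the height of its knob's centre (190 mm). Slack at the start, the lever points roughly along the fixture's +x; it tightens clockwise (from above), over at most 2.2 rad, and stays where it is left. The shoe bites somewhere between 0.1 and 1.0 rad of swing from the start (unknown: worn lining); from there the force climbs by about 1.4 N per 0.1 rad
- lever_knob (a point): centre of the clamp lever's upright grey knob, 20 mm in diameter, 34 mm tall (173 to 207 mm high), 70 mm from the pivot. Slack, the lever takes about 9 N here, square to it, while it moves (dry friction: a hand that stops feels some newtons less). Properly clamped at 14 to 18 N, felt while still moving it; beyond that it is over-tight
- shoe: the clamp's shoe, hidden in the housing: presses on the table's rim with about 14 N for each newton at the lever's knob above its slack force
- rotary: the rotary table with the tin, steel disc 110 mm in diameter; origin on its axis. Turned only by the handwheel
- tin_a: a closed tin of stock, leave alone
- tin_b: another closed tin of stock, leave alone
- hex_key: hex key lying on the base plate, leave alone
- tack_brush: small brush lying on the base plate, leave alone
- label_roll: roll of labels, leave alone

How it is judged:
By the outcome, as a careful person would: the job done as asked, in the order asked, and still so for the second after the job is handed in, with the robot touching nothing.
It also fails if it takes over 64 s, if anything falls off the work surface, if the arm or the gripper's body presses on something with over 40 N, if the wrist force passes 120 N, or if a joint passes its speed limit or range.

### The arm

A 7-joint arm with a two-finger parallel gripper is mounted at the origin on the work surface. World frame = base frame: x ahead of the robot, y to its left, z up, the work surface at z = 0. Lengths are in m, angles in rad, forces in N, time in s.
With the tool pointing down it reaches from about 0.425 to 1.025 m from the base axis. Payload 9.4 kg.
Tool frame: the origin (TCP) lies at the very end of the fingers, on their centre line; the grasp point (between the pads) lies 19 mm behind it (r.grip_depth is the distance from the TCP to the grasp point, in m); z points along the fingers, y is the line along which they close (so a half turn about z gives the same grasp; the last joint's range is limited). The gripper opens to 93 mm and grips with 3 to 60 N. Pads are 15 mm wide; open, the fingers measure 128 mm over their backs; the gripper's body (75 mm by 188 mm) begins 65 mm behind the grasp point.
Start: joints at [-1.339, 0.599, -0.003, 1.599, 0.002, 0.943, -0.08], TCP at [0.22, 0.691, 0.219] pointing down, gripper open.
Joint ranges: [-2.57, 2.57], [-0.35, 1.97], [-1.29, 1.29], [0.11, 2.56], [-1.05, 4.19], [0.11, 1.86], [-2.63, 2.63]. Speed limits (rad/s): [2.22, 2.22, 3.01, 3.01, 3.14, 3.14, 3.14].

### API

Orientations are given as a unit quaternion [w, x, y, z].
In Python, from station import r, eyes, ticket gives the robot as it stands.
- The arm moves only by the tool play_rows, never from a script. Its arguments are lists of equal length, an entry for each row: "fingers": the gripper's target within -1 to 1 (fully open at 1, half-way at 0, shut at -1); "linear": the shift along the tool's x, y, z in cm, a list of three; "turn": the turn about the tool's z in degrees. In form: {"fingers": [fingers, ...], "linear": [[x, y, z], ...], "turn": [turn, ...]}. A call has 1 to 8 rows; each row is the pose to reach, as a shift and turn from the pose commanded when the call began, along the tool's axes at that moment; what a row does not reach only later rows make up. A row lasts 1/12 s, in which the tool goes at most 41.7 mm and 7.16 degrees, less where a joint would pass 70% of its speed; a pose out of reach is approached as far as the arm can. A call with a gripper value outside its range is refused whole. The fingers move at their own pace and stop on an object; "force" is the grip in N (left out, the last holds). Time passes only in rows, so rows that repeat a pose let the fingers close. It gives the time, the measured TCP pose, the force, the opening and the grip force at its end, in the units of the state.
- r.read_state(): the state, without advancing time (a new reading comes with each control period).
- eyes.grab_frame(name): name is "side" or "top"; returns the picture (384x512x3 uint8, red, green, blue); there is no depth.
- eyes.get_calibration(name): a dict with "mtx" (3x3 intrinsics, pixels), "dist" ([k1, k2, p1, p2, k3] as OpenCV has them; the pictures are not rectified), "extrinsics" (4x4, takes a point from world to camera coordinates). Camera axes: x right, y down, z forward; pixel columns grow to the right and rows downward; lengths in m; the calibration is good to about 2 mm. A picture is of the moment at which its call begins. get_calibration takes no time and is no camera call.
- ticket.close_job(): hands the job in; it is judged then, once.
The state is a dict: "time": time; "qpos": joint angles; "qd": joint speeds; "joint_torque": joint torques, N m; "eef_pos": TCP position; "tcp_rot": TCP orientation; "wrist_force": force on the tool from outside, world axes, zero at the start; "moment": the same for the moment, N m; "opening": finger opening in m; "finger_force": force on a finger pad.
Only numpy, scipy, OpenCV 4.12 (cv2) and the standard library are available. Lean on these libraries where they do the work, as an engineer would, in place of code of your own. Each camera call takes 0.05 s, during which the arm holds its last target. There are 200 camera calls.

## Working session

There is one attempt and no reset: what is moved stays moved. The work goes in short steps, Python scripts to look and compute and a tool call to move; the robot and the scene stay as the last step left them, time stands still between calls to the robot, and variables do not carry over. Pictures are saved under pics/ and viewed, at most 10 in all, crops included, and the job is handed in when it is done.

Besides the shell and the picture viewer there is one more tool, called after "Call:" as a command line: name --pt "numbers of a row" for each row, then --argument value for the rest. play_rows: Moves the arm, as the interface text tells. Its arguments: {"type":"object","properties":{"fingers":{"type":"array","items":{"type":"number"}},"linear":{"type":"array","items":{"type":"array","items":{"type":"number"}}},"turn":{"type":"array","items":{"type":"number"}},"force":{"type":"number"}},"required":["fingers","linear","turn"]}

```bash
ls; mkdir -p pics; python3 - <<'E'
from station import r, eyes
import cv2
s=r.read_state(); print({k:s[k] for k in('time','eef_pos','tcp_rot','wrist_force','opening')})
for n in('top','side'):
    f=eyes.grab_frame(n); cv2.imwrite(f'pics/{n}0.png',f[:,:,::-1]); c=eyes.get_calibration(n); print(n,c)
E
```

```text
pics
{'time': 0.0, 'eef_pos': array([0.22020628, 0.69024556, 0.21775969]), 'tcp_rot': array([-6.57046932e-05,  1.53772399e-01,  9.88105993e-01, -7.68806888e-04]), 'wrist_force': array([-0.85442056, -0.20261925, -0.25666289]), 'opening': 0.09323672711193344}
top {'mtx': array([[489.91853783,   0.        , 260.65881541],
       [  0.        , 489.91853783, 193.00487552],
       [  0.        ,   0.        ,   1.        ]]), 'dist': array([-0.10589896,  0.        ,  0.        ,  0.        ,  0.        ]), 'extrinsics': array([[-3.30465614e-03, -9.99799472e-01, -1.97508338e-02,
         1.12936268e-03],
       [-9.96249105e-01,  4.99947990e-03, -8.63870686e-02,
         5.18972725e-01],
       [ 8.64684894e-02,  1.93912710e-02, -9.96065851e-01,
         1.58132610e+00],
       [ 0.00000000e+00,  0.00000000e+00,  0.00000000e+00,
         1.00000000e+00]])}
side {'mtx': array([[378.32827375,   0.        , 250.82698055],
       [  0.        , 378.32827375, 193.47080633],
       [  0.        ,   0.        ,   1.        ]]), 'dist': array([-0.05208684,  0.        ,  0.        ,  0.        ,  0.        ]), 'extrinsics': array([[ 0.9972712 , -0.07335121, -0.00835224, -0.50713045],
       [-0.0554398 , -0.6693942 , -0.74083591,  0.13090985],
       [ 0.04875027,  0.73927736, -0.67163413,  1.14364115],
       [ 0.        ,  0.        ,  0.        ,  1.        ]])}
```

View pics/top0.png

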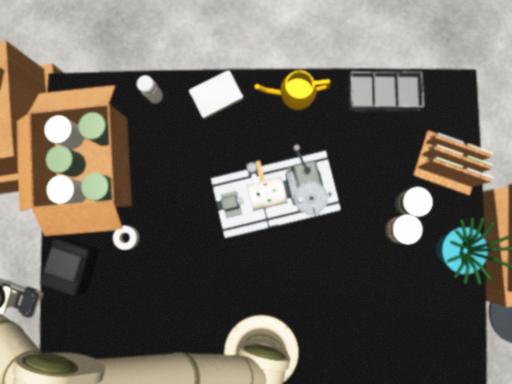

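View pics/side0.png

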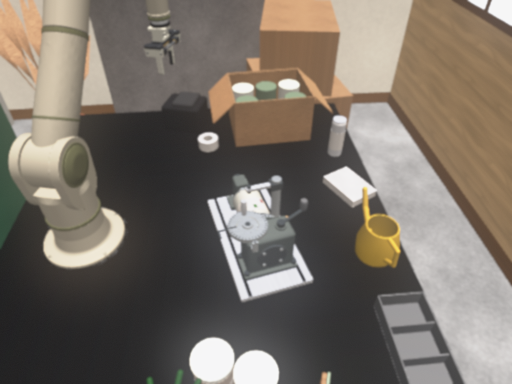

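The top view shows the fixture at about (275,193), with the wheel near (312,196) and the lever knob near (297,148). In the side view the wheel is near (248,224) and the knob near (303,206). Next I'll enlarge both.

```bash
python3 - <<'E'
import cv2,numpy as np
a=cv2.imread('pics/top0.png')[140:240,205:345]; b=cv2.imread('pics/side0.png')[165:300,200:315]
A=cv2.resize(a,None,fx=3.2,fy=3.2,interpolation=cv2.INTER_CUBIC);B=cv2.resize(b,None,fx=3,fy=3,interpolation=cv2.INTER_CUBIC)
h=max(len(A),len(B));o=np.zeros((h,A.shape[1]+B.shape[1],3),np.uint8);o[:len(A),:A.shape[1]]=A;o[:len(B),A.shape[1]:]=B
cv2.imwrite('pics/crop0.png',o);print(o.shape)
E
```

```text
(405, 793, 3)
```

View pics/crop0.png

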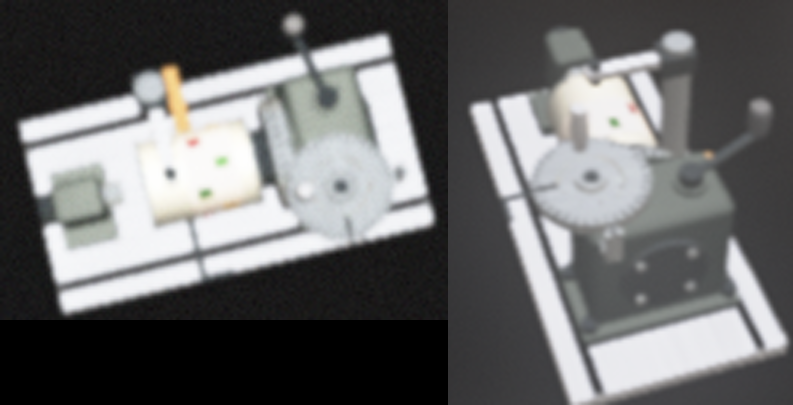

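The zero line points down in the top view, about 90° clockwise of the pointer at the right. The handle is to the left of the hub and the lever points up. Next I'll compute world points from these pixels.

```bash
cat > h.py <<'E'
import numpy as np, cv2
from station import r, eyes
from scipy.spatial.transform import Rotation as R
C={n:eyes.get_calibration(n) for n in('top','side')}
def ray(n,p):
    c=C[n]; u=cv2.undistortPoints(np.array([[p]],float),c['mtx'],c['dist'])[0,0]
    E=c['extrinsics']; return -E[:3,:3].T@E[:3,3], E[:3,:3].T@np.array([u[0],u[1],1.])
def plane(n,p,z):
    o,d=ray(n,p); return o+d*(z-o[2])/d[2]
def tri(pt,ps):
    o1,d1=ray('top',pt);o2,d2=ray('side',ps)
    A=np.stack([d1,-d2],1);s=np.linalg.lstsq(A,o2-o1,rcond=None)[0]
    return (o1+s[0]*d1+o2+s[1]*d2)/2, np.linalg.norm(o1+s[0]*d1-o2-s[1]*d2)
def proj(n,X):
    c=C[n];E=c['extrinsics'];return cv2.projectPoints(np.array([X],float),cv2.Rodrigues(E[:3,:3])[0],E[:3,3],c['mtx'],c['dist'])[0][0,0]
def axes(): 
    q=r.read_state()['tcp_rot'];return R.from_quat(np.r_[q[1:],q[0]]).as_matrix()
E
python3 - <<'E'
from h import *
np.set_printoptions(precision=4,suppress=True)
for nm,t,s,z in [('hub',(311.6,198.1),(248,224),.178),('handle',(300.3,198.8),(243.7,202.7),.224),('knob',(296.6,146.9),(304.3,199.7),.207),('pivot',(307.5,170.3),(280.7,223.3),.17)]:
    print(nm,*tri(t,s),plane('top',t,z),plane('side',s,z))
print('zero',plane('top',(314.7,215),.176),'side',plane('side',(200+(533-448)/3,165+191/3),.176),'ptr',plane('top',(205+396/3.2,140+174/3.2),.176))
im=cv2.imread('pics/top0.png')[130:250,200:350]
m=cv2.morphologyEx((im.min(2)>75).astype(np.uint8),cv2.MORPH_CLOSE,np.ones((9,9)))
c=max(cv2.findContours(m,0,1)[0],key=cv2.contourArea)
b=cv2.boxPoints(cv2.minAreaRect(c))+[200,130]
P=np.array([plane('top',p,.015) for p in b]);print(P)
d=np.diff(P,axis=0);print(np.linalg.norm(d,axis=1),np.degrees(np.arctan2(d[:,1],d[:,0])))
E
```

```text
hub [ 0.4907 -0.1543  0.1775] 0.0019795006577761737 [ 0.4896 -0.1543  0.178 ] [ 0.4916 -0.1547  0.178 ]
handle [ 0.4844 -0.1185  0.2169] 0.0008607364278411803 [ 0.4843 -0.1181  0.224 ] [ 0.4837 -0.1261  0.224 ]
knob [ 0.6375 -0.11    0.2072] 4.468437979078193e-05 [ 0.6375 -0.11    0.207 ] [ 0.6376 -0.1098  0.207 ]
pivot [ 0.5747 -0.1444  0.1623] 0.0005598768476760423 [ 0.5734 -0.1438  0.17  ] [ 0.5737 -0.1515  0.17  ]
zero [ 0.4398 -0.163   0.176 ] side [ 0.4427 -0.1646  0.176 ] ptr [ 0.5006 -0.2053  0.176 ]
[[ 0.6112  0.1798  0.015 ]
 [ 0.7044 -0.2107  0.015 ]
 [ 0.4613 -0.2651  0.015 ]
 [ 0.3698  0.1201  0.015 ]]
[0.4014 0.2491 0.3959] [ -76.5748 -167.3931  103.3614]
```

Call:
play_rows --fingers '[0, 0, 0, 0, 0, 0, 0, 0]' --pt "0 0 -4" --pt "-1 -1 -8" --pt "-4 -4 -11" --pt "-7 -7 -12" --pt "-10 -10 -12" --pt "-12.5 -12.5 -12" --pt "-15 -15 -12" --pt "-18 -18 -12" --turn '[0, 0, 0, 0, 0, 0, 0, 0]'

```text
time: 0.77
eef_pos: [0.3373, 0.4631, 0.3386]
tcp_rot: [0.0, 0.154, 0.988, -0.0]
wrist_force: [2.1, 0.2, 0.5]
opening: 0.0476
finger_force: 0.0
```

```bash
cat > go.py <<'E'
from h import *
import sys
np.set_printoptions(precision=4,suppress=True)
def st():
    s=r.read_state();A=axes();print('t',round(s['time'],2),'p',s['eef_pos'],'q',s['qpos'].round(2) if hasattr(s['qpos'],'round') else s['qpos'],'yaw_y',np.degrees(np.arctan2(A[1,1],A[0,1])).round(1),'F',s['wrist_force'],'M',s['moment'],'open',round(s['opening'],4),'ff',s['finger_force'])
    return s,A
if __name__=='__main__':
    s,A=st()
    for k in range(1,len(sys.argv)-2,3):
        g=np.array([float(v) for v in sys.argv[k:k+3]]);print('cm',A.T@(g-s['eef_pos'])*100)
E
python3 go.py .45 .25 .34 .484 -.119 .30
```

```text
t 0.77 p [0.3373 0.4631 0.3386] q [-1.06  0.3   0.03  1.81 -0.01  1.04  0.23] yaw_y 72.3 F [2.1065 0.1718 0.5127] M [ 0.0109 -0.0683  0.0034] open 0.0476 ff 0.0
cm [-17.2152 -16.8811  -0.1357]
cm [-31.6633 -51.0044   3.8668]
```

Call:
play_rows --fingers '[0, 0, 0, 0, 0, 0, 0, 0]' --pt "-3 -3 0" --pt "-6 -6 0" --pt "-9 -9 0" --pt "-11 -12.5 0" --pt "-13.5 -16 0" --pt "-15.5 -19.5 0" --pt "-17.5 -23 0" --pt "-20 -26.5 0" --turn '[0, 0, 0, 0, 0, 0, 0, 0]'

```text
time: 1.43
eef_pos: [0.4457, 0.1511, 0.3386]
tcp_rot: [-0.0, 0.154, 0.988, 0.0]
wrist_force: [0.1, -1.2, -0.2]
opening: 0.0466
finger_force: 0.0
```

Call:
play_rows --fingers '[0, 0, 0, 0, 0, 0, 0, 0]' --pt "-1.7 -3.5 0" --pt "-3.4 -7 0.5" --pt "-5.1 -10.5 1" --pt "-6.8 -14 2" --pt "-8.5 -17.5 3" --pt "-10 -21 4" --pt "-11.7 -24.5 5" --pt "-11.7 -24.5 6" --turn '[0, 0, 0, 0, 0, 0, 0, 0]'

```text
time: 2.1
eef_pos: [0.4833, -0.1231, 0.2785]
tcp_rot: [0.001, 0.158, 0.987, -0.001]
wrist_force: [0.2, -1.0, 0.1]
opening: 0.0464
finger_force: 0.0
```

```bash
python3 go.py .484 -.119 .19; python3 - <<'E'
from h import *
im=cv2.imread('pics/top0.png')
# lower long edge of plate + right short edge: subpixel via white threshold per column
g=im.min(2).astype(float)
pts=[]
for x in range(228,338):
    col=g[:,x]; y0=int(238-(x-224)*(238-210)/(340-224))
    ys=np.arange(y0-8,y0+10); v=col[ys]
    k=[i for i in range(len(v)-1) if v[i]>=110>v[i+1]]
    if k: i=k[-1]; pts.append((x,ys[i]+(v[i]-110)/(v[i]-v[i+1])))
P=np.array([plane('top',p,.015)[:2] for p in pts])
for _ in range(4):
    f=np.polyfit(P[:,1],P[:,0],1);res=P[:,0]-np.polyval(f,P[:,1]);P=P[abs(res)<2*res.std()+1e-4]
d=np.degrees(np.arctan2(1,f[0]));print('fixture y dir',d,len(P),res.std())
E
```

```text
t 2.1 p [ 0.4833 -0.1231  0.2785] q [-0.15  0.26  0.36  2.05 -0.12  0.84  1.53] yaw_y 71.8 F [ 0.2433 -1.0435  0.073 ] M [ 0.0217 -0.022  -0.0599] open 0.0464 ff 0.0
cm [0.0823 0.4316 8.844 ]
fixture y dir 103.3198228696756 91 0.0002106273796205779
```

Call:
play_rows --fingers '[0, 0, 0, 0, 0, -0.6, -0.7, -0.8]' --pt "0.1 0.4 2" --pt "0.1 0.4 4" --pt "0.1 0.4 6" --pt "0.1 0.4 8" --pt "0.1 0.4 8.8" --pt "0.1 0.4 8.8" --pt "0.1 0.4 8.8" --pt "0.1 0.4 8.8" --turn '[0, 0, 0, 0, 0, 0, 0, 0]' --force 25

```text
time: 2.77
eef_pos: [0.4842, -0.1117, 0.1915]
tcp_rot: [0.001, 0.154, 0.988, 0.0]
wrist_force: [0.0, -1.2, 0.0]
opening: 0.0312
finger_force: 0.0
```

Call:
play_rows --fingers '[-1, -1, -1, -1]' --pt "0 0 0" --pt "0 0 0" --pt "0 0 0" --pt "0 0 0" --turn '[0, 0, 0, 0]' --force 25

```text
time: 3.1
eef_pos: [0.4838, -0.1115, 0.1911]
tcp_rot: [0.0, 0.154, 0.988, 0.0]
wrist_force: [-0.8, -0.6, 0.6]
opening: 0.0049
finger_force: 0.3
```

```bash
python3 go.py .484 -.119 .19; python3 - <<'E'
from h import *
f=eyes.grab_frame('side')[165:300,190:315,::-1]; cv2.imwrite('pics/side1.png',cv2.resize(f,None,fx=4,fy=4,interpolation=2))
E
```

```text
t 3.1 p [ 0.4838 -0.1115  0.1911] q [-0.12  0.38  0.31  2.16 -0.19  0.63  1.59] yaw_y 72.3 F [-0.8369 -0.5641  0.5826] M [-0.1247  0.1616 -0.0011] open 0.0049 ff 0.34672608599066734
cm [-0.2443 -0.7123  0.1091]
```

View pics/side1.png

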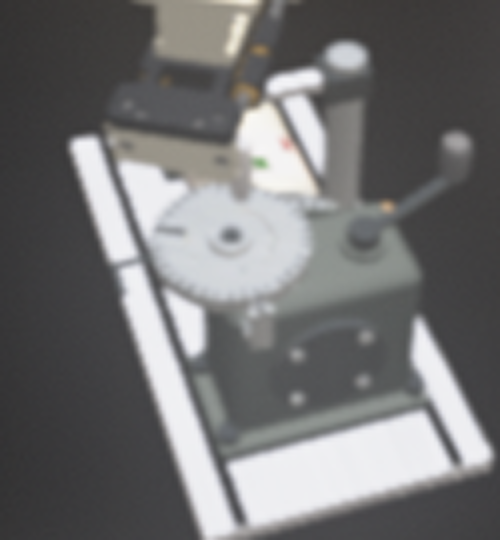

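The close missed: I was about 7 mm off, and the handle (crop (240,180)) was pushed slightly clockwise in the play. The zero line is now at crop (155–185,231). I'll open, back up, and re-measure.

Call:
play_rows --fingers '[0, 0, 0, 0, 0, 0, 0]' --pt "0 0 0" --pt "0 0 0" --pt "0 0 -2.5" --pt "0 0 -5" --pt "0 0 -7" --pt "0 0 -7" --pt "0 0 -7" --turn '[0, 0, 0, 0, 0, 0, 0]'

```text
time: 3.73
eef_pos: [0.4843, -0.1115, 0.2614]
tcp_rot: [0.001, 0.154, 0.988, 0.0]
wrist_force: [-1.1, 0.7, -0.3]
opening: 0.0434
finger_force: 0.0
```

```bash
python3 go.py .49 -.118 .19; python3 - <<'E'
from h import *
np.set_printoptions(precision=4,suppress=True)
a,b=plane('side',(228.75,222.75),.176),plane('side',(236.25,222.5),.176);print(a,b)
hub=np.array([.4907,-.1543]);print([np.degrees(np.arctan2(*(p[:2]-hub)[::-1])) for p in(a,b)])
t=eyes.grab_frame('top');s=eyes.grab_frame('side')
A=cv2.resize(t[140:240,255:345,::-1],None,fx=4,fy=4,interpolation=2);B=cv2.resize(s[165:275,190:280,::-1],None,fx=4.4,fy=4.4,interpolation=2)
o=np.zeros((max(len(A),len(B)),A.shape[1]+B.shape[1],3),np.uint8);o[:len(A),:A.shape[1]]=A;o[:len(B),A.shape[1]:]=B;cv2.imwrite('pics/c2.png',o)
E
```

```text
t 3.73 p [ 0.4843 -0.1115  0.2614] q [-0.16  0.28  0.35  2.08 -0.13  0.8   1.53] yaw_y 72.3 F [-1.0951  0.7437 -0.2616] M [-0.0057  0.0321 -0.0247] open 0.0434 ff 0.0
cm [-0.7271 -0.4495  7.1456]
[ 0.4443 -0.1448  0.176 ] [ 0.4629 -0.1454  0.176 ]
[np.float64(168.37472753021493), np.float64(162.23647328530043)]
```

View pics/c2.png

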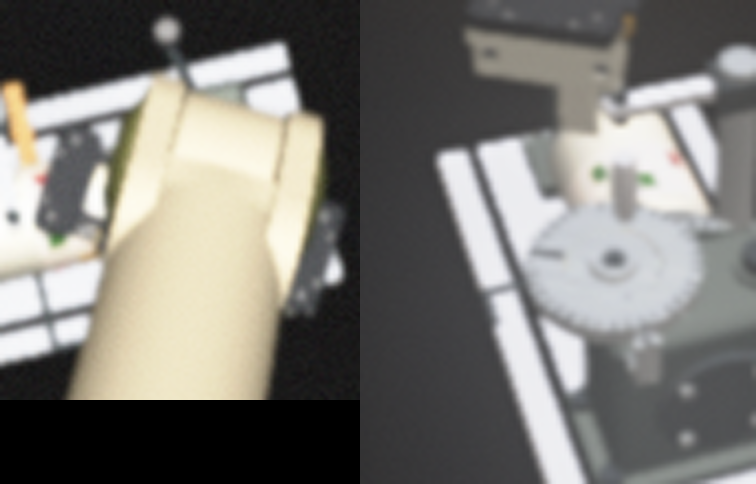

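The handle is now at side crop (626,163–212), and the zero line runs (532,251) to (565,255), roughly 17–20° clockwise of its start.

```bash
python3 - <<'E'
from h import *
np.set_printoptions(precision=4,suppress=True)
f=lambda u,v:(190+(u-360)/4.4,165+v/4.4)
hub=plane('side',f(613,259),.178)
for nm,p,z in [('base',f(626,212),.178),('top',f(626,163),.224),('zo',f(532,251),.176),('zi',f(565,255),.176)]:
    X=plane('side',p,z);d=(X-hub)[:2];print(nm,X,np.linalg.norm(d),np.degrees(np.arctan2(d[1],d[0])))
h0=np.array([.4905,-.1543])
for a in(78,82,86):
    X=h0+.036*np.array([np.cos(np.radians(a)),np.sin(np.radians(a))]);print(a,X,proj('side',[*X,.178]),proj('side',[*X,.224]))
print(f(626,212),f(626,163))
E
python3 go.py .494 -.119 .19
```

```text
base [ 0.5004 -0.1177  0.178 ] 0.03780056032931432 74.70472154568682
top [ 0.5003 -0.1251  0.224 ] 0.0307046825768642 71.28880790099463
zo [ 0.4452 -0.1424  0.176 ] 0.04670471626178035 165.40827425143223
zi [ 0.4637 -0.147   0.176 ] 0.02765012572261023 165.00656676867712
78 [ 0.498  -0.1191] [249.5444 213.6182] [249.3452 200.4192]
82 [ 0.4955 -0.1187] [248.5602 213.553 ] [248.3282 200.3547]
86 [ 0.493  -0.1184] [247.5714 213.5368] [247.3065 200.3389]
(250.45454545454544, 213.1818181818182) (250.45454545454544, 202.04545454545453)
t 3.83 p [ 0.4833 -0.1114  0.26  ] q [-0.16  0.28  0.35  2.08 -0.13  0.8   1.53] yaw_y 72.3 F [0.1811 0.7804 0.3525] M [ 0.0201 -0.0245 -0.0402] open 0.0462 ff 0.0
cm [-1.2552 -0.404   7.0041]
```

Call:
play_rows --fingers '[0, 0, 0, 0, 0, 0, -0.6, -0.8]' --pt "-1.8 -0.25 0" --pt "-1.8 -0.25 0" --pt "-1.8 -0.25 2.5" --pt "-1.8 -0.25 5" --pt "-1.8 -0.25 7" --pt "-1.8 -0.25 7" --pt "-1.8 -0.25 7" --pt "-1.8 -0.25 7" --turn '[0, 0, 0, 0, 0, 0, 0, 0]' --force 25

```text
time: 4.5
eef_pos: [0.5001, -0.1196, 0.191]
tcp_rot: [-0.0, 0.154, 0.988, -0.0]
wrist_force: [1.0, 0.2, 1.4]
opening: 0.0373
finger_force: 0.0
```

Call:
play_rows --fingers '[-1, -1, -1, -1]' --pt "0 0 0" --pt "0 0 0" --pt "0 0 0" --pt "0 0 0" --turn '[0, 0, 0, 0]' --force 25

```text
time: 4.83
eef_pos: [0.5007, -0.1187, 0.1914]
tcp_rot: [0.001, 0.154, 0.988, 0.001]
wrist_force: [0.8, 2.1, 1.0]
opening: 0.0144
finger_force: 25.0
```

```bash
python3 go.py .4998 -.1195 .19
```

```text
t 4.83 p [ 0.5007 -0.1187  0.1914] q [-0.11  0.4   0.31  2.12 -0.2   0.65  1.61] yaw_y 72.3 F [0.7777 2.1157 1.0154] M [ 0.3023 -0.0017 -0.0419] open 0.0144 ff 25.000504553318024
cm [ 0.0645 -0.1075  0.1445]
```

```bash
cat > arc.py <<'E'
from go import *
# arc.py cx cy start end n [rows per call 8]: rounded tool-cm deltas per call, nominal commanded path
cx,cy,a,b,n=[float(v) for v in sys.argv[1:6]];n=int(n)
s,A=st();c=np.array([cx,cy]);d=s['eef_pos'][:2]-c;print('ang',np.degrees(np.arctan2(d[1],d[0])),'rad',np.linalg.norm(d))
th=np.radians(np.linspace(a,b,n+1));P=np.c_[.036*np.cos(th),.036*np.sin(th),0*th]@A*100
for k in range(0,n,8): print('from',round(np.degrees(th[k])),[[round(float(x),2),round(float(y),2),0] for x,y,_ in P[k+1:k+9]-P[k]])
E
python3 arc.py .4913 -.1534 75 285 20
```

```text
t 4.83 p [ 0.5007 -0.1187  0.1914] q [-0.11  0.4   0.31  2.12 -0.2   0.65  1.61] yaw_y 72.3 F [0.7777 2.1157 1.0154] M [ 0.3023 -0.0017 -0.0419] open 0.0144 ff 25.000504553318024
ang 74.795444675376 rad 0.03598705385655738
from 75 [[0.65, -0.09, 0], [1.28, -0.3, 0], [1.85, -0.62, 0], [2.36, -1.04, 0], [2.79, -1.54, 0], [3.11, -2.11, 0], [3.33, -2.74, 0], [3.43, -3.39, 0]]
from 159 [[-0.02, -0.66, 0], [-0.16, -1.3, 0], [-0.42, -1.91, 0], [-0.78, -2.46, 0], [-1.24, -2.93, 0], [-1.78, -3.32, 0], [-2.37, -3.6, 0], [-3.01, -3.76, 0]]
from 243 [[-0.66, -0.05, 0], [-1.31, 0.03, 0], [-1.94, 0.22, 0], [-2.53, 0.52, 0]]
```

Call:
play_rows --fingers '[-1, -1, -1, -1, -1, -1, -1, -1]' --pt "0.65 -0.09 0" --pt "1.28 -0.3 0" --pt "1.85 -0.62 0" --pt "2.36 -1.04 0" --pt "2.79 -1.54 0" --pt "3.11 -2.11 0" --pt "3.33 -2.74 0" --pt "3.43 -3.39 0" --turn '[0, 0, 0, 0, 0, 0, 0, 0]' --force 30

```text
time: 5.5
eef_pos: [0.4579, -0.1408, 0.1913]
tcp_rot: [0.002, 0.153, 0.988, 0.0]
wrist_force: [5.7, 4.4, 1.3]
opening: 0.0144
finger_force: 30.0
```

```bash
python3 arc.py .4913 -.1534 159 285 12
```

```text
t 5.5 p [ 0.4579 -0.1408  0.1913] q [-0.06  0.36  0.32  2.19 -0.19  0.61  1.66] yaw_y 72.4 F [5.6799 4.3927 1.3164] M [ 1.099  -1.4104  0.0264] open 0.0144 ff 30.004937946796417
ang 159.35655935109315 rad 0.03569557390213508
from 159 [[-0.02, -0.66, 0], [-0.16, -1.3, 0], [-0.42, -1.91, 0], [-0.78, -2.46, 0], [-1.24, -2.93, 0], [-1.77, -3.32, 0], [-2.37, -3.6, 0], [-3.01, -3.76, 0]]
from 243 [[-0.66, -0.05, 0], [-1.31, 0.03, 0], [-1.94, 0.22, 0], [-2.53, 0.52, 0]]
```

Call:
play_rows --fingers '[-1, -1, -1, -1, -1, -1, -1, -1]' --pt "-0.02 -0.66 0" --pt "-0.16 -1.3 0" --pt "-0.42 -1.91 0" --pt "-0.78 -2.46 0" --pt "-1.24 -2.93 0" --pt "-1.77 -3.32 0" --pt "-2.37 -3.6 0" --pt "-3.01 -3.76 0" --turn '[0, 0, 0, 0, 0, 0, 0, 0]'

```text
time: 6.17
eef_pos: [0.4732, -0.1848, 0.1909]
tcp_rot: [-0.001, 0.154, 0.988, 0.001]
wrist_force: [-2.5, 7.5, 9.9]
opening: 0.0145
finger_force: 30.0
```

Call:
play_rows --fingers '[-1, -1, -1, -1, -1]' --pt "-0.66 -0.05 0" --pt "-1.31 0.03 0" --pt "-1.94 0.22 0" --pt "-2.53 0.52 0" --pt "-2.53 0.52 0" --turn '[0, 0, 0, 0, 0]'

```text
time: 6.58
eef_pos: [0.4993, -0.1891, 0.191]
tcp_rot: [-0.001, 0.154, 0.988, 0.0]
wrist_force: [-2.9, 0.9, 8.4]
opening: 0.0141
finger_force: 30.0
```

```bash
python3 arc.py .4913 -.1534 285 193.3 12; python3 - <<'E'
from h import *
f=eyes.grab_frame('side')[165:300,190:315,::-1]; cv2.imwrite('pics/side2.png',cv2.resize(f,None,fx=4,fy=4,interpolation=2))
E
```

```text
t 6.58 p [ 0.4993 -0.1891  0.191 ] q [ 0.03  0.42  0.31  2.08 -0.21  0.67  1.74] yaw_y 72.3 F [-2.8684  0.891   8.3603] M [ 0.335   0.5807 -0.0513] open 0.0141 ff 30.00916063785553
ang -77.3370602357358 rad 0.0365641154295043
from 285 [[0.42, -0.23, 0], [0.87, -0.41, 0], [1.33, -0.52, 0], [1.81, -0.57, 0], [2.29, -0.55, 0], [2.76, -0.48, 0], [3.22, -0.34, 0], [3.66, -0.14, 0]]
from 224 [[0.41, 0.26, 0], [0.77, 0.56, 0], [1.1, 0.92, 0], [1.37, 1.31, 0]]
```

View pics/side2.png

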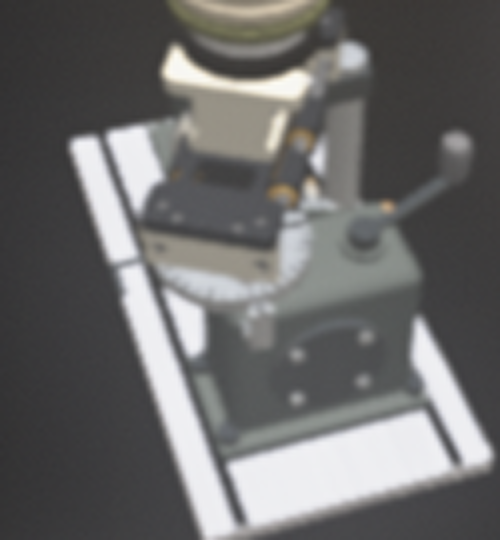

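Call:
play_rows --fingers '[-1, -1, -1, -1, -1, -1, -1, -1]' --pt "0.42 -0.23 0" --pt "0.87 -0.41 0" --pt "1.33 -0.52 0" --pt "1.81 -0.57 0" --pt "2.29 -0.55 0" --pt "2.76 -0.48 0" --pt "3.22 -0.34 0" --pt "3.66 -0.14 0" --turn '[0, 0, 0, 0, 0, 0, 0, 0]'

```text
time: 7.3
eef_pos: [0.4667, -0.1797, 0.1914]
tcp_rot: [0.003, 0.154, 0.988, -0.0]
wrist_force: [8.7, 0.2, -2.1]
opening: 0.0144
finger_force: 30.0
```

Call:
play_rows --fingers '[-1, -1, -1, -1, -1]' --pt "0.41 0.26 0" --pt "0.77 0.56 0" --pt "1.1 0.92 0" --pt "1.22 1.1 0" --pt "1.22 1.1 0" --turn '[0, 0, 0, 0, 0]'

```text
time: 7.72
eef_pos: [0.4577, -0.1658, 0.1913]
tcp_rot: [0.002, 0.154, 0.988, -0.001]
wrist_force: [5.8, -0.5, -0.5]
opening: 0.0143
finger_force: 30.0
```

```bash
python3 arc.py .4913 -.1534 197 193.3 2; python3 - <<'E'
from h import *
for n,(y,x) in {'side':(195,215),'top':(170,275)}.items():
    f=eyes.grab_frame(n);np.save(f'{n}3.npy',f);globals()[n]=cv2.resize(f[y:y+65,x:x+65,::-1],None,fx=6,fy=6,interpolation=2)
cv2.imwrite('pics/c3.png',np.hstack([side,top]))
E
```

```text
t 7.72 p [ 0.4577 -0.1658  0.1913] q [-0.01  0.37  0.32  2.18 -0.19  0.62  1.71] yaw_y 72.3 F [ 5.7508 -0.5113 -0.4714] M [-0.3485 -1.238  -0.0167] open 0.0143 ff 29.999942779541016
ang -159.71491481764002 rad 0.03577847216714527
from 197 [[0.06, 0.1, 0], [0.13, 0.2, 0]]
```

View pics/c3.png

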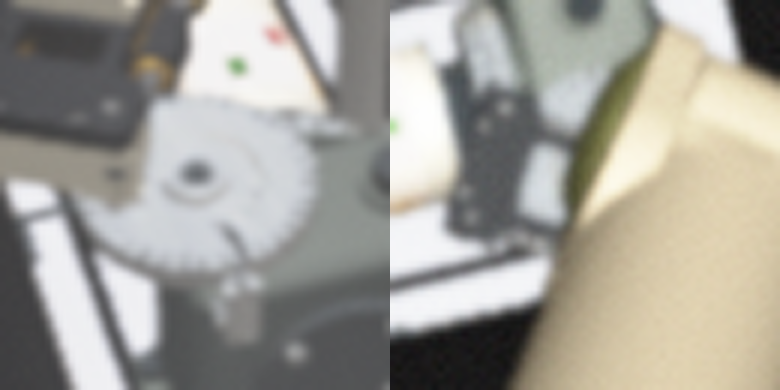

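The zero line runs from side crop (222,222) to (248,258), close to the pointer bracket near (240,285), with the hub at (196,173). Next I'll compute its angle and the predicted pointer pixel.

```bash
python3 - <<'E'
from h import *
np.set_printoptions(precision=4,suppress=True)
f=lambda u,v:(215+u/6,195+v/6); g=lambda p:((p[0]-215)*6,(p[1]-195)*6)
hub=plane('side',f(196.5,173),.178)
for p in[(222,222),(235,240),(246,257)]:
    X=plane('side',f(*p),.176);d=(X-hub)[:2];print(X,np.linalg.norm(d),np.degrees(np.arctan2(d[1],d[0])))
im=np.load('side3.npy').mean(2)
# dark-line centroid per row along arc radii, in world polar coordinates about hub
def samp(rho,a): 
    q=proj('side',[hub[0]+rho*np.cos(a),hub[1]+rho*np.sin(a),.176]);return cv2.getRectSubPix(im.astype(np.float32),(1,1),(float(q[0]),float(q[1])))[0,0]
for rho in(.030,.034,.038,.042,.046):
    A=np.radians(np.arange(-110,-40,1.));v=np.array([samp(rho,a) for a in A]);w=np.clip(np.median(v)-8-v,0,None)
    k=v.argmin();m=abs(A-A[k])<.16;print(rho,'min',np.degrees(A[k]),'cen',np.degrees((A*w*m).sum()/(w*m).sum()),v.min(),np.median(v))
c=np.array([.4913,-.1534])
for cc in(c,hub[:2]):
  print('ptr pred',[g(proj('side',[*(cc+k*np.array([np.cos(np.radians(-76.7)),np.sin(np.radians(-76.7))])),.176])) for k in(.03,.05,.053,.065)])
E
```

```text
[ 0.4996 -0.1801  0.176 ] 0.02736479365092135 -71.80912736395507
[ 0.5041 -0.1902  0.176 ] 0.03833363838880189 -70.16644379484082
[ 0.5077 -0.1995  0.176 ] 0.048339170802488195 -69.85054675540833
0.03 min -73.0 cen -72.1932408969567 168.19022 210.05548
0.034 min -72.0 cen -71.43043827448389 148.87236 210.15007
0.038 min -71.0 cen -71.00299150778025 153.39572 209.37817
0.042 min -70.0 cen -71.09555364700726 158.30031 201.69382
0.046 min -72.0 cen -71.81532478160682 153.78934 184.35829
ptr pred [(np.float64(219.01731567211596), np.float64(226.7653022672547)), (np.float64(234.23314516463387), np.float64(262.60447577505323)), (np.float64(236.5563380410938), np.float64(268.0758802374474)), (np.float64(245.95831949361127), np.float64(290.2170355785747))]
ptr pred [(np.float64(218.53866458069922), np.float64(228.15013809001852)), (np.float64(233.75624121268788), np.float64(264.0322814747716)), (np.float64(236.07972444080877), np.float64(269.51029419110137)), (np.float64(245.4829443591371), np.float64(291.678320621621))]
```

Call:
play_rows --fingers '[-1, -1, -1, -1]' --pt "0.1 0.15 0" --pt "0.2 0.29 0" --pt "0.2 0.29 0" --pt "0.2 0.29 0" --turn '[0, 0, 0, 0]'

```text
time: 8.15
eef_pos: [0.4569, -0.163, 0.1913]
tcp_rot: [0.002, 0.154, 0.988, -0.001]
wrist_force: [4.9, -2.2, -0.1]
opening: 0.0147
finger_force: 30.0
```

```bash
cat > zl.py <<'E'
from h import *
from go import st
s,A=st();c=np.array([.4913,-.1534]);d=s['eef_pos'][:2]-c;print('handle ang',np.degrees(np.arctan2(d[1],d[0])))
f=eyes.grab_frame('side');np.save('side4.npy',f);im=f.mean(2)
cv2.imwrite('pics/c%d.png'%int(s['time']*100),cv2.resize(f[195:260,215:280,::-1],None,fx=8,fy=8,interpolation=2))
hub=np.array([.4918,-.1547])
def samp(rho,a): 
    q=proj('side',[hub[0]+rho*np.cos(a),hub[1]+rho*np.sin(a),.176]);return cv2.getRectSubPix(im.astype(np.float32),(1,1),(float(q[0]),float(q[1])))[0,0]
for rho in(.034,.038,.042,.046):
    a=np.radians(np.arange(-110,-40,1.));v=np.array([samp(rho,t) for t in a]);w=np.clip(np.median(v)-8-v,0,None)
    k=v.argmin();m=abs(a-a[k])<.16;print(rho,'cen',np.degrees((a*w*m).sum()/(w*m).sum()).round(1),v.min().round(0))
E
python3 zl.py; ls pics
```

```text
t 8.15 p [ 0.4569 -0.163   0.1913] q [-0.02  0.36  0.32  2.18 -0.19  0.61  1.71] yaw_y 72.3 F [ 4.8859 -2.1847 -0.1483] M [-0.6975 -1.2894 -0.0318] open 0.0147 ff 29.99992400407791
handle ang -164.43936447238445
0.034 cen -77.0 158.0
0.038 cen -76.7 156.0
0.042 cen -76.2 157.0
0.046 cen -76.1 142.0
c2.png
c3.png
c815.png
crop0.png
side0.png
side1.png
side2.png
top0.png
```

View pics/c815.png

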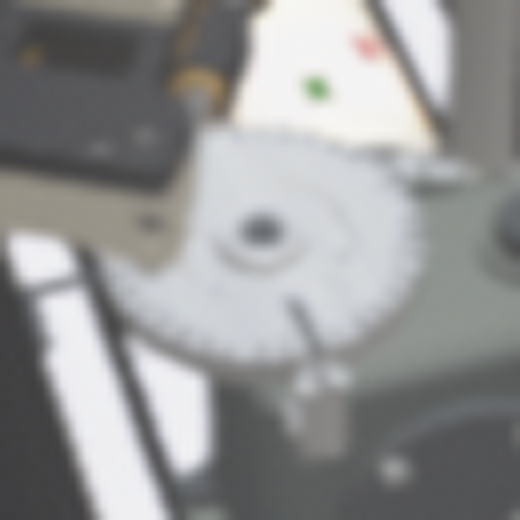

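```bash
python3 - <<'E'
from h import *
from scipy.optimize import least_squares
P=np.array([(.5007,-.1187),(.4579,-.1408),(.4732,-.1848),(.4993,-.1891),(.4667,-.1797),(.4577,-.1658),(.4569,-.163)])
s=least_squares(lambda c:np.hypot(*(P-c[:2]).T)-c[2],[.491,-.154,.036]);print('fit',s.x,s.fun)
s2=least_squares(lambda c:np.hypot(*(P-c[:2]).T)-.036,[.491,-.154]);print('fit36',s2.x,s2.fun)
for c in(s.x,s2.x):
    d=P[-1]-c[:2];print('handle ang',np.degrees(np.arctan2(d[1],d[0]))+360)
f=np.load('side4.npy').astype(np.float32)
# disc centre: hub dark blob centroid
g=f.mean(2);y0,x0=215,240;w=np.clip(150-g[y0:y0+17,x0:x0+17],0,None)
yy,xx=np.mgrid[y0:y0+17,x0:x0+17];hub=((xx*w).sum()/w.sum(),(yy*w).sum()/w.sum());print('hub px',hub,plane('side',hub,.178))
H=plane('side',hub,.178)[:2]
for r_ in(.03,.05,.053,.06,.07):
    print(r_,proj('side',[*(H+r_*np.array([np.cos(np.radians(-76.7)),np.sin(np.radians(-76.7))])),.176]))
crop=f[225:253,240:268,::-1];crop=np.clip((crop-80)*1.6,0,255)
cv2.imwrite('pics/z.png',cv2.resize(crop,None,fx=20,fy=20,interpolation=cv2.INTER_LANCZOS4))
E
```

```text
fit [ 0.49177234 -0.1537126   0.03616087] [-2.79880505e-05  8.92369590e-05  5.18097933e-05  1.83218368e-05
 -5.03862353e-05 -8.00985012e-06 -7.29830873e-05]
fit36 [ 0.49162051 -0.15374448] [ 2.01558689e-04  1.19695593e-04  1.07622365e-04  1.79928472e-04
 -1.77718997e-05 -8.81713905e-07 -6.70286194e-05]
handle ang 194.91318126431995
handle ang 194.92635665518208
hub px (np.float64(247.33783776887236), np.float64(223.44932432693665)) [ 0.49012378 -0.15274931  0.178     ]
0.03 [250.99820038 232.62318731]
0.05 [253.52515933 238.59102627]
0.053 [253.91098105 239.50210428]
0.06 [254.8182583  241.64443578]
0.07 [256.13168325 244.74552106][ WARN:0@0.359] global loadsave.cpp:1063 imwrite_ Unsupported depth image for selected encoder is fallbacked to CV_8U.
```

View pics/z.png

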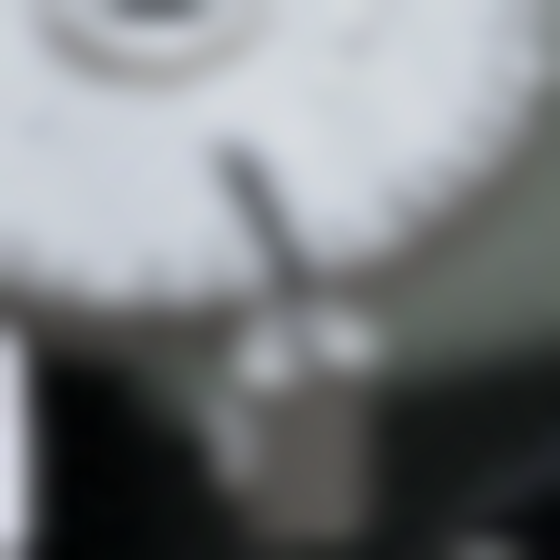

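Circle fit centre is (0.4918,-0.1537), residuals under 0.1 mm. In the zoom the line ends at about px (254.2,238.5), against a predicted pointer direction at (253.5,238.6). Both measures say about 1.6° short, so I'll nudge clockwise.

Call:
play_rows --fingers '[-1, -1, -1]' --pt "0.06 0.09 0" --pt "0.1 0.14 0" --pt "0.1 0.14 0" --turn '[0, 0, 0]'

```text
time: 8.45
eef_pos: [0.4565, -0.1616, 0.1913]
tcp_rot: [0.003, 0.154, 0.988, -0.001]
wrist_force: [6.6, -3.2, -2.2]
opening: 0.0147
finger_force: 30.0
```

```bash
sed -i 's/\[.4918,-.1547\]/[.4901,-.1527]/; s/\[.4913,-.1534\]/[.49177,-.15371]/' zl.py; python3 zl.py
```

```text
t 8.45 p [ 0.4565 -0.1616  0.1913] q [-0.02  0.36  0.32  2.19 -0.19  0.61  1.7 ] yaw_y 72.3 F [ 6.5558 -3.1644 -2.2407] M [-0.9414 -1.3803  0.0381] open 0.0147 ff 30.000409483909607
handle ang -167.39576279538494
0.034 cen -77.2 162.0
0.038 cen -77.3 154.0
0.042 cen -77.4 154.0
0.046 cen -77.6 151.0
```

Call:
play_rows --fingers '[-1, -1, -1]' --pt "-0.07 0 0" --pt "-0.14 0 0" --pt "-0.14 0 0" --turn '[0, 0, 0]'

```text
time: 8.75
eef_pos: [0.4566, -0.1616, 0.1912]
tcp_rot: [0.001, 0.154, 0.988, -0.001]
wrist_force: [1.9, -5.0, 4.8]
opening: 0.0143
finger_force: 30.0
```

```bash
python3 zl.py
```

```text
t 8.75 p [ 0.4566 -0.1616  0.1912] q [-0.02  0.37  0.32  2.18 -0.19  0.62  1.7 ] yaw_y 72.3 F [ 1.8728 -4.9802  4.825 ] M [-1.1367 -0.5393 -0.0248] open 0.0143 ff 30.001851618289948
handle ang -167.3273864242627
0.034 cen -77.1 161.0
0.038 cen -77.1 149.0
0.042 cen -77.1 149.0
0.046 cen -77.5 149.0
```

Call:
play_rows --fingers '[-1, -1, -1]' --pt "-0.02 -0.04 0" --pt "-0.04 -0.07 0" --pt "-0.04 -0.07 0" --turn '[0, 0, 0]'

```text
time: 9.05
eef_pos: [0.4566, -0.1618, 0.1911]
tcp_rot: [0.001, 0.154, 0.988, -0.0]
wrist_force: [0.9, -3.1, 6.0]
opening: 0.0144
finger_force: 30.0
```

```bash
python3 zl.py
```

```text
t 9.05 p [ 0.4566 -0.1618  0.1911] q [-0.02  0.37  0.32  2.18 -0.19  0.62  1.7 ] yaw_y 72.3 F [ 0.8676 -3.0949  5.9607] M [-0.6996 -0.4453 -0.0061] open 0.0144 ff 30.00130981206894
handle ang -167.04629771626966
0.034 cen -77.1 162.0
0.038 cen -76.9 153.0
0.042 cen -76.8 156.0
0.046 cen -77.4 153.0
```

Call:
play_rows --fingers '[-1, 0.1, 0.1, 0.1, 0.1, 0.1, 0.1, 0.1]' --pt "-0.03 -0.04 0" --pt "-0.03 -0.04 0" --pt "-0.03 -0.04 0" --pt "-0.03 -0.04 0" --pt "-0.03 -0.04 -1" --pt "-0.03 -0.04 -4" --pt "-0.03 -0.04 -7" --pt "-0.03 -0.04 -8" --turn '[0, 0, 0, 0, 0, 0, 0, 0]'

```text
time: 9.77
eef_pos: [0.457, -0.1621, 0.2734]
tcp_rot: [0.001, 0.154, 0.988, 0.0]
wrist_force: [0.7, -0.7, 0.3]
opening: 0.0504
finger_force: 0.0
```

```bash
python3 zl.py; python3 go.py .6375 -.11 .27
```

```text
t 9.77 p [ 0.457  -0.1621  0.2734] q [-0.07  0.25  0.37  2.09 -0.12  0.82  1.63] yaw_y 72.3 F [ 0.6959 -0.7411  0.2705] M [-0.0457 -0.0216  0.0525] open 0.0504 ff 0.0
handle ang -166.40161718384078
0.034 cen -77.1 159.0
0.038 cen -76.7 152.0
0.042 cen -76.4 156.0
0.046 cen -77.2 150.0
t 9.82 p [ 0.4575 -0.1621  0.2738] q [-0.07  0.25  0.37  2.09 -0.12  0.82  1.63] yaw_y 72.3 F [1.6579 0.6469 1.062 ] M [-0.0106 -0.0572  0.0361] open 0.0511 ff 0.0
cm [-15.5667  10.4314   0.4488]
```

```bash
python3 - <<'E'
from h import *
np.set_printoptions(precision=4,suppress=True)
g=cv2.imread('pics/top0.png').mean(2)
def cen(g,x,y,k,fn):
    w=fn(g[y-k:y+k+1,x-k:x+k+1]);yy,xx=np.mgrid[y-k:y+k+1,x-k:x+k+1];return (xx*w).sum()/w.sum(),(yy*w).sum()/w.sum()
kt=cen(g,296,146,4,lambda v:np.clip(v-90,0,None)); pt=cen(g,307,170,4,lambda v:np.clip(80-v,0,None))
print('knob',kt,plane('top',kt,.207),'pivot',pt,[plane('top',pt,z) for z in(.16,.17,.18)])
print('top hub',plane('top',cen(g,311,198,3,lambda v:np.clip(130-v,0,None)),.178))
kn=plane('top',kt,.207);fx=np.array([np.cos(np.radians(13.3)),np.sin(np.radians(13.3))])
for z in(.16,.17,.18):
    p=plane('top',pt,z);d=(kn-p)[:2];print(z,np.linalg.norm(d),np.degrees(np.arctan2(d[1],d[0])))
s=eyes.grab_frame('side');cv2.imwrite('pics/sk.png',cv2.resize(s[180:240,260:320,::-1],None,fx=8,fy=8,interpolation=2))
E
```

```text
knob (np.float64(296.2852983988356), np.float64(147.1426491994178)) [ 0.6368 -0.1091  0.207 ] pivot (np.float64(nan), np.float64(nan)) [array([nan, nan, nan]), array([nan, nan, nan]), array([nan, nan, nan])]
top hub [ 0.4906 -0.1528  0.178 ]
0.16 nan nan
0.17 nan nan
0.18 nan nan<stdin>:5: RuntimeWarning: invalid value encountered in scalar divide
```

Call:
play_rows --fingers '[0.1, 0.1, 0.1, 0.1, 0.1, 0.1, 0.1, 0.1]' --pt "-3 2 0" --pt "-6 4 0" --pt "-9 6 0" --pt "-12 8 0" --pt "-15 10 0" --pt "-15.7 10.5 0" --pt "-15.7 10.5 0" --pt "-15.7 10.5 0" --turn '[-6, -12, -18, -24, -30, -36, -38, -38]'

```text
time: 10.53
eef_pos: [0.6376, -0.1087, 0.2676]
tcp_rot: [-0.002, -0.178, 0.984, 0.001]
wrist_force: [-0.1, -0.6, -0.1]
opening: 0.0511
finger_force: 0.0
```

```bash
python3 go.py .638 -.11 .177; python3 - <<'E'
from h import *
s=eyes.grab_frame('side');cv2.imwrite('pics/sk.png',cv2.resize(s[170:240,240:330,::-1],None,fx=7,fy=7,interpolation=2))
E
```

```text
t 10.53 p [ 0.6376 -0.1087  0.2676] q [-0.03  0.46  0.17  1.74 -0.09  0.95  2.1 ] yaw_y 110.5 F [-0.1265 -0.6085 -0.1168] M [-0.0213  0.0132 -0.0315] open 0.0511 ff 0.0
cm [-0.0194 -0.1552  9.064 ]
```

Call:
play_rows --fingers '[0.1, 0.1, 0.1, 0.1, -0.3, -0.5, -1, -1]' --pt "0 -0.1 3" --pt "0 -0.1 6" --pt "0 -0.1 9" --pt "0 -0.1 9.3" --pt "0 -0.1 9.3" --pt "0 -0.1 9.3" --pt "0 -0.1 9.3" --pt "0 -0.1 9.3" --turn '[0, 0, 0, 0, 0, 0, 0, 0]' --force 35

```text
time: 11.25
eef_pos: [0.6392, -0.1106, 0.1795]
tcp_rot: [0.001, -0.176, 0.984, -0.0]
wrist_force: [0.2, -0.0, 0.1]
opening: 0.0291
finger_force: 0.0
```

Call:
play_rows --fingers '[-1, -1]' --pt "0 0 0" --pt "0 0 0" --turn '[0, 0]'

```text
time: 11.42
eef_pos: [0.6387, -0.109, 0.1791]
tcp_rot: [0.001, -0.177, 0.984, 0.001]
wrist_force: [-2.0, 4.6, 6.7]
opening: 0.0196
finger_force: 35.0
```

```bash
cat > lev.py <<'E'
from go import *
# lev.py cx cy : tangential (clockwise push on lever) force; next arc rows
c=np.array([float(sys.argv[1]),float(sys.argv[2])]);s,A=st()
d=s['eef_pos'][:2]-c;a=np.arctan2(d[1],d[0]);L=np.linalg.norm(d)
F=-s['wrist_force'][:2];T=np.array([np.sin(a),-np.cos(a)])
print('ang',np.degrees(a).round(2),'rad',L,'push cw',F@T,'radial out',F@d/L,'torque/L',-(d[0]*F[1]-d[1]*F[0]-s['moment'][2])/.07)
step=float(sys.argv[3]);n=int(sys.argv[4]);th=a-np.radians(step)*np.arange(n+1)
P=np.c_[.07*np.cos(th),.07*np.sin(th),0*th]@A*100
print([[round(float(x),2),round(float(y),2),0] for x,y,_ in P[1:]-P[0]])
E
python3 lev.py .5764 -.1433 2 8
```

```text
t 11.42 p [ 0.6387 -0.109   0.1791] q [-0.02  0.55  0.15  1.83 -0.12  0.77  2.12] yaw_y 110.3 F [-1.9889  4.6218  6.6854] M [ 1.1888  0.5636 -0.0526] open 0.0196 ff 35.001797676086426
ang 28.8 rad 0.07108822663571401 push cw 5.008294842439705 radial out -0.4839911384770584 torque/L 4.334337289607685
[[-0.03, -0.24, 0], [-0.06, -0.49, 0], [-0.07, -0.73, 0], [-0.08, -0.97, 0], [-0.07, -1.22, 0], [-0.06, -1.46, 0], [-0.04, -1.71, 0], [-0.02, -1.95, 0]]
```

Call:
play_rows --fingers '[-1, -1, -1, -1, -1, -1, -1, -1]' --pt "-0.03 -0.24 0" --pt "-0.06 -0.49 0" --pt "-0.07 -0.73 0" --pt "-0.08 -0.97 0" --pt "-0.07 -1.22 0" --pt "-0.06 -1.46 0" --pt "-0.04 -1.71 0" --pt "-0.02 -1.95 0" --turn '[2, 4, 6, 8, 10, 12, 14, 16]'

```text
time: 12.08
eef_pos: [0.6454, -0.1268, 0.179]
tcp_rot: [0.0, -0.038, 0.999, 0.001]
wrist_force: [-3.3, 4.9, 7.1]
opening: 0.0196
finger_force: 35.0
```

```bash
python3 lev.py .5764 -.1433 1.5 8
```

```text
t 12.08 p [ 0.6454 -0.1268  0.179 ] q [-0.04  0.57  0.23  1.81 -0.18  0.78  1.93] yaw_y 94.3 F [-3.3427  4.8627  7.0668] M [1.1383 0.8137 0.293 ] open 0.0196 ff 35.00252902507782
ang 13.49 rad 0.07092391396428356 push cw 5.508165492329696 radial out 2.1165318605287102 torque/L 9.766484609184683
[[-0.03, -0.18, 0], [-0.05, -0.36, 0], [-0.07, -0.55, 0], [-0.08, -0.73, 0], [-0.09, -0.91, 0], [-0.09, -1.09, 0], [-0.09, -1.28, 0], [-0.08, -1.46, 0]]
```

Call:
play_rows --fingers '[-1, -1, -1, -1, -1, -1, -1, -1]' --pt "-0.03 -0.18 0" --pt "-0.05 -0.36 0" --pt "-0.07 -0.55 0" --pt "-0.08 -0.73 0" --pt "-0.09 -0.91 0" --pt "-0.09 -1.09 0" --pt "-0.09 -1.28 0" --pt "-0.08 -1.46 0" --turn '[0.5, 1.5, 2.5, 4, 5.5, 7, 8.5, 10]'

```text
time: 12.75
eef_pos: [0.6471, -0.1401, 0.179]
tcp_rot: [-0.0, 0.049, 0.999, 0.002]
wrist_force: [-4.8, 9.1, 8.9]
opening: 0.0194
finger_force: 35.0
```

```bash
python3 lev.py .5764 -.1433 1.5 8
```

```text
t 12.75 p [ 0.6471 -0.1401  0.179 ] q [-0.05  0.58  0.28  1.8  -0.22  0.79  1.81] yaw_y 84.4 F [-4.8168  9.1273  8.9365] M [1.8879 0.9132 0.0228] open 0.0194 ff 35.00758409500122
ang 2.61 rad 0.07082178311332787 push cw 9.336932262774065 radial out 4.396613379567636 torque/L 9.771739507200579
[[-0.02, -0.18, 0], [-0.04, -0.36, 0], [-0.06, -0.55, 0], [-0.07, -0.73, 0], [-0.07, -0.91, 0], [-0.07, -1.1, 0], [-0.07, -1.28, 0], [-0.06, -1.46, 0]]
```

Call:
play_rows --fingers '[-1, -1, -1, -1, -1, -1, -1, -1]' --pt "-0.03 -0.18 0" --pt "-0.06 -0.36 0" --pt "-0.09 -0.55 0" --pt "-0.12 -0.73 0" --pt "-0.13 -0.91 0" --pt "-0.14 -1.1 0" --pt "-0.15 -1.28 0" --pt "-0.14 -1.46 0" --turn '[1, 2.5, 4, 5.5, 7, 8.5, 10, 11.5]'

```text
time: 13.42
eef_pos: [0.6464, -0.154, 0.1789]
tcp_rot: [-0.001, 0.149, 0.989, 0.002]
wrist_force: [-6.9, 10.6, 11.2]
opening: 0.0197
finger_force: 35.0
```

```bash
python3 lev.py .5764 -.1433 1 8
```

```text
t 13.42 p [ 0.6464 -0.154   0.1789] q [-0.07  0.59  0.34  1.8  -0.26  0.8   1.68] yaw_y 72.9 F [-6.8675 10.5728 11.2082] M [2.1681 1.4291 0.133 ] open 0.0197 ff 35.01257836818695
ang -8.71 rad 0.0707911950991387 push cw 9.410446542256203 radial out 8.389894498320206 torque/L 11.416630362632437
[[-0.02, -0.12, 0], [-0.03, -0.24, 0], [-0.04, -0.36, 0], [-0.05, -0.49, 0], [-0.06, -0.61, 0], [-0.07, -0.73, 0], [-0.07, -0.85, 0], [-0.07, -0.97, 0]]
```

Call:
play_rows --fingers '[-1, -1, -1, -1, -1, -1, -1, -1]' --pt "0.02 -0.12 -0.05" --pt "0.05 -0.24 -0.1" --pt "0.08 -0.36 -0.15" --pt "0.1 -0.49 -0.18" --pt "0.1 -0.61 -0.18" --pt "0.1 -0.73 -0.18" --pt "0.1 -0.85 -0.18" --pt "0.1 -0.97 -0.18" --turn '[0.3, 1, 2, 3, 4, 5, 6, 7]'

```text
time: 14.08
eef_pos: [0.6444, -0.1623, 0.1792]
tcp_rot: [-0.0, 0.208, 0.978, 0.002]
wrist_force: [3.3, 9.7, -5.3]
opening: 0.0192
finger_force: 35.0
```

```bash
python3 lev.py .5764 -.1433 1 8
```

```text
t 14.08 p [ 0.6444 -0.1623  0.1792] q [-0.07  0.59  0.37  1.8  -0.29  0.8   1.59] yaw_y 66.0 F [ 3.2908  9.7375 -5.3165] M [ 1.99   -0.8369  0.1533] open 0.0192 ff 34.99503314495087
ang -15.64 rad 0.07064972402913851 push cw 10.26416365242212 radial out -0.5438544015698453 torque/L 12.549085164289483
[[-0.02, -0.12, 0], [-0.03, -0.24, 0], [-0.04, -0.36, 0], [-0.05, -0.49, 0], [-0.06, -0.61, 0], [-0.07, -0.73, 0], [-0.07, -0.85, 0], [-0.07, -0.97, 0]]
```

Call:
play_rows --fingers '[-1, -1, -1, -1, -1, -1, -1, -1]' --pt "-0.02 -0.12 0.02" --pt "-0.03 -0.24 0.05" --pt "-0.04 -0.36 0.05" --pt "-0.05 -0.49 0.05" --pt "-0.06 -0.61 0.05" --pt "-0.06 -0.73 0.05" --pt "-0.06 -0.85 0.05" --pt "-0.05 -0.97 0.05" --turn '[0, 0, 0.5, 1.5, 2.5, 3.5, 4.5, 5.5]'

```text
time: 14.75
eef_pos: [0.6419, -0.1699, 0.1792]
tcp_rot: [0.0, 0.255, 0.967, 0.003]
wrist_force: [4.6, 13.4, -1.9]
opening: 0.0195
finger_force: 35.0
```

```bash
python3 lev.py .5764 -.1433 1 4
```

```text
t 14.75 p [ 0.6419 -0.1699  0.1792] q [-0.08  0.6   0.4   1.8  -0.31  0.81  1.53] yaw_y 60.5 F [ 4.5702 13.3858 -1.9263] M [ 2.7629 -1.1006  0.0145] open 0.0195 ff 35.002295672893524
ang -22.14 rad 0.07070804362158188 push cw 14.121280254593202 radial out 0.8107436673641383 torque/L 14.471940905882741
[[-0.01, -0.12, 0], [-0.03, -0.24, 0], [-0.04, -0.36, 0], [-0.05, -0.49, 0]]
```

Call:
play_rows --fingers '[-1, -1, -1, -1, -1, -1, -1, -1]' --pt "-0.01 -0.1 0" --pt "-0.02 -0.2 0" --pt "-0.03 -0.3 0" --pt "-0.04 -0.4 0" --pt "-0.05 -0.5 0" --pt "-0.05 -0.6 0" --pt "-0.05 -0.7 0" --pt "-0.05 -0.79 0" --turn '[0.7, 1.5, 2.2, 3, 3.7, 4.5, 5.2, 6]'

```text
time: 15.42
eef_pos: [0.6388, -0.1767, 0.1792]
tcp_rot: [0.0, 0.304, 0.953, 0.003]
wrist_force: [5.5, 15.4, -2.6]
opening: 0.0193
finger_force: 35.0
```

```bash
python3 lev.py .5764 -.1433 1 4; python3 zl.py
```

```text
t 15.42 p [ 0.6388 -0.1767  0.1792] q [-0.08  0.6   0.43  1.81 -0.34  0.81  1.46] yaw_y 54.5 F [ 5.4764 15.4078 -2.5639] M [ 2.9373 -1.2127 -0.0484] open 0.0193 ff 35.00389873981476
ang -28.16 rad 0.07075479170953415 push cw 16.168657356747712 radial out 2.4423048719488563 torque/L 15.65227129075167
[[-0.01, -0.12, 0], [-0.03, -0.24, 0], [-0.04, -0.36, 0], [-0.05, -0.49, 0]]
t 15.42 p [ 0.6388 -0.1767  0.1792] q [-0.08  0.6   0.43  1.81 -0.34  0.81  1.46] yaw_y 54.5 F [ 5.4764 15.4078 -2.5639] M [ 2.9373 -1.2127 -0.0484] open 0.0193 ff 35.00389873981476
handle ang -8.883425817349245
0.034 cen -77.0 160.0
0.038 cen -76.7 154.0
0.042 cen -76.4 159.0
0.046 cen -77.3 152.0
```

Call:
play_rows --fingers '[-1, -1, -1]' --pt "0.03 0.12 0" --pt "0.05 0.25 0" --pt "0.05 0.25 0" --turn '[0, 0, 0]'

```text
time: 15.72
eef_pos: [0.6388, -0.1768, 0.1792]
tcp_rot: [0.0, 0.305, 0.952, 0.002]
wrist_force: [3.1, 8.8, -2.5]
opening: 0.0193
finger_force: 35.0
```

```bash
python3 lev.py .5764 -.1433 1 1
```

```text
t 15.72 p [ 0.6388 -0.1768  0.1792] q [-0.09  0.6   0.43  1.81 -0.34  0.81  1.46] yaw_y 54.5 F [ 3.1394  8.7519 -2.5322] M [ 1.6988 -0.7129 -0.0706] open 0.0193 ff 34.99739348888397
ang -28.24 rad 0.07078188945896126 push cw 9.195740075947793 radial out 1.3749745920773189 torque/L 8.290496490258894
[[-0.01, -0.12, 0]]
```

Call:
play_rows --fingers '[-1, -1, 0, 0, 0, 0, 0, 0]' --pt "0.03 0.15 0" --pt "0.05 0.28 0" --pt "0.05 0.28 0" --pt "0.05 0.28 0" --pt "0.05 0.28 0" --pt "0.05 0.28 -1" --pt "0.05 0.28 -4" --pt "0.05 0.28 -8" --turn '[0, 0, 0, 0, 0, 0, 0, 0]'

```text
time: 16.38
eef_pos: [0.6371, -0.1779, 0.258]
tcp_rot: [-0.002, 0.307, 0.952, -0.001]
wrist_force: [1.3, -0.8, 0.3]
opening: 0.0461
finger_force: 0.0
```

Call:
play_rows --fingers '[0, 0, 0, 0, 0, 0, 0, 0]' --pt "0 0 -4" --pt "0 0 -8" --pt "0 3 -12" --pt "0 7 -12" --pt "0 11 -12" --pt "0 15 -12" --pt "0 19 -12" --pt "0 19 -12" --turn '[0, 0, 0, 0, 0, 0, 0, 0]'

```text
time: 17.05
eef_pos: [0.7529, -0.0136, 0.3779]
tcp_rot: [-0.0, 0.302, 0.953, 0.002]
wrist_force: [-0.3, 2.6, -0.3]
opening: 0.0464
finger_force: 0.0
```

```bash
python3 zl.py; python3 - <<'E'
from h import *
t=eyes.grab_frame('top')[140:240,270:345,::-1];s=eyes.grab_frame('side')[170:270,215:315,::-1]
cv2.imwrite('pics/end.png',np.hstack([cv2.resize(t,None,fx=4.5,fy=4.5,interpolation=2),cv2.resize(s,None,fx=4.5,fy=4.5,interpolation=2)]))
E
```

```text
t 17.05 p [ 0.7529 -0.0136  0.3779] q [-0.33  0.56  0.49  1.35 -0.27  1.3   1.13] yaw_y 54.9 F [-0.3386  2.6383 -0.263 ] M [ 0.0768  0.0546 -0.0459] open 0.0464 ff 0.0
handle ang 28.21454336550355
0.034 cen -77.0 159.0
0.038 cen -76.7 153.0
0.042 cen -76.5 158.0
0.046 cen -77.3 152.0
```

View pics/end.png

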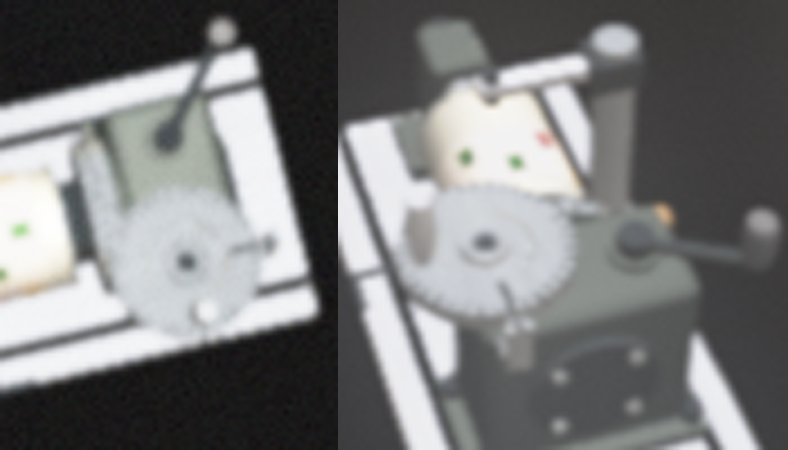

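The zero line at top crop (232–255,248) meets the pointer at (262,243). The lever has swung over to (222,33) and the gripper is clear of the fixture. Handing in.

```bash
python3 -c "
from station import ticket
print(ticket.close_job())"
```

```text
the job is handed in; nothing more can be done
None
```

The job is handed in at about 17 s. The handwheel went a quarter turn past zero and came back clockwise to within about half a degree of the pointer. The clamp is nipped at about 16 N, felt while moving; the zero line did not shift while clamping, and the gripper is clear of the fixture. My first grasp missed and nudged the wheel about 25° further clockwise, before the anticlockwise wind.

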